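# Seat a pawn blank on the three jaws with the tailstock

## Task

Take the stepped rosewood pawn blank from its wooden rack, slide its stem into the lathe's open three-jaw chuck and let go of it there. Then slide the tailstock up along the bed until its brass nose nudges the blank fully home, its shoulder bearing on the front faces of all three jaws, and leave it held there by the tailstock with light pressure, ready for the chuck to be tightened. Do it gently, for rosewood dents, and do not disturb the other things lying about.

Things in the scene. Friction and masses are not known exactly. Their poses are not given: they have to be found in the camera images.
- blank: Turned rosewood pawn blank, about 45 g: round base 38 mm across and 16 mm long, a square shoulder, a stem 24 mm across and 52 mm long. Lies level in the rack, axis 50 mm above the cart top, a narrow saddle under base and stem; grip it across the base. Origin on its axis in the shoulder's plane; +y runs along the axis to the stem's end, the base reaches 16 mm to -y. May be rolled about y.
- stem_end (a point): Point on the blank's axis at the free end of the stem, 52 mm along +y from its origin; the last 3 mm of the stem are chamfered to 18 mm across. The blank balances about 10 mm up the stem from the shoulder.
- lathe: Fixed cast iron bench lathe. Origin on the cart top under the middle of the bed; +y runs along the bed to the headstock, +x away from the robot's side, z up; the spindle axis is parallel to y, 130 mm above the cart top, in the plane x = 0. Ways 73 mm above the cart top; headstock from y = 106 mm on, its top at 186 mm.
- chuck: Three-jaw chuck, fixed, 80 mm across, frame as the lathe's. Its jaws stand 26 mm out of its face to -y, their tips open to a round gap of 26.4 mm for the 24 mm stem; behind them is a clear 33 mm bore, deep enough for the whole stem. A blank let go in it settles about 2 mm low on the two lower jaws. Let it go 5 to 8 mm short of home, so that the fingers clear the jaws.
- chuck_mouth (a point): Point on the spindle axis in the plane of the three jaws' front faces (36 mm along the lathe's +y, 130 mm up). Axes as the lathe's: the stem goes in along +y. When the blank is home its origin lies in this plane.
- jaw_top: Upper jaw of the chuck, fixed, steel, 11 mm wide, at 12 o'clock; tip 13 mm from the spindle axis, front face reaching out to 26 mm from it. Origin on the spindle axis at the chuck's face, 26 mm behind the jaw's front face.
- jaw_front: Lower jaw on the robot's side, the same size (30 degrees below level). Same origin as jaw_top.
- jaw_back: Lower jaw on the far side, the same size (30 degrees below level). Same origin as jaw_top.
- tailstock: Slides along the lathe's y with a steady drag of about 6 N and stays where it is left (about 185 mm of travel; starts about 180 mm to -y of the bed's middle). Origin on the spindle axis in the middle of its barrel, a plain level cylinder 40 mm across, 70 mm long along y, that can be gripped across from above (free on both sides to 27 mm below its axis). Axes as the lathe's.
- barrel_end (a point): Centre of the barrel's +y end, 35 mm from the tailstock's origin. From it a steel quill with a round brass nose (half ball 24 mm across) stands out on the axis to +y, clamped where the last job left it: its tip is 25 to 55 mm out, which is not reported. Feel for the contact, which is hard: some 5 to 8 N on the blank, over and above the drag, seats it; over 12 N dents it.
- drive_centre: Brass drive centre standing on end, 26 mm across, 70 mm tall; leave alone. Origin under its middle.
- chuck_key: Red plastic T-shaped chuck key lying flat, 85 mm by 75 mm; leave alone. Origin on the cart top under the middle of its cross bar.
- finial: Small ebony finial standing up, 24 mm across, 47 mm tall; leave alone. Origin under its middle.
- pawn: Finished pale wooden pawn standing up, 30 mm across, 53 mm tall; leave alone. Origin under its middle.
- billet: Square rosewood stick lying behind the lathe, 30 x 130 x 30 mm; leave alone. Origin under its middle.
- caliper: Steel caliper lying flat beyond the lathe's headstock end, 200 mm long; leave alone. Origin under the middle of its beam.
- gouge: Wood-handled turning gouge lying flat, about 270 mm long; leave alone. Origin under its handle's front end.
Not all that is in view belongs to the job. Leave any red or turquoise look-alike of the blank alone.

How it is judged:
By the outcome, as a careful person would: the job done as asked, in the order asked, and still so for the second after the job is handed in, with the robot touching nothing.
It also fails if it takes over 67 s, if anything falls off the work surface, if the arm or the gripper's body presses on something with over 40 N, if the wrist force passes 120 N, or if a joint passes its speed limit or range.

## Robot

A 6-joint arm with a two-finger parallel gripper is mounted at the origin on the work surface. World frame = base frame: x ahead of the robot, y to its left, z up, the work surface at z = 0. Lengths are in m, angles in degrees, forces in N, time in s.
With the tool pointing down it reaches from about 0.35 to 0.875 m from the base axis. Payload 4.2 kg.
Tool frame: the origin (TCP) lies between the finger pads; the fingertips stand 17 mm ahead of it and the grasp point (between the pads) lies 2 mm behind it; z points along the fingers, y is the line along which they close (so a half turn about z gives the same grasp; the last joint's range is limited). The gripper opens to 87 mm and grips with 3 to 60 N. Pads are 19 mm wide; open, the fingers measure 117 mm over their backs; the gripper's body (75 mm by 190 mm) begins 51 mm behind the grasp point.
Start: joints at [83.973, 22.042, 0.453, 0, -68.411, -14.817], TCP at [0.222, 0.584, 0.24] pointing down, gripper open.
Joint ranges: [-179.83, 179.83], [-69.29, 118.12], [-61.27, 80.66], [-181.25, 117.63], [-171.15, -9.14], [-177.46, 177.46]. Speed limits (degrees/s): [159.86, 159.86, 180, 180, 180, 180].

## Interface

Orientations are given as a 3x3 rotation matrix whose columns are the frame's x, y, z axes.
In Python, from station import sense, capture, r, masks_of gives the robot as it stands.
- The arm moves only by the tool apply_moves, never from a script. Its argument "steps" is a list that holds one entry, the list of rows, each a list of 7 numbers: the opening, from 0 (shut) to 1 (fully open), then the shift along the tool's x, y, z in mm, then the turn, a rotation vector about the tool's x, y, z in rad. A call has 1 to 12 rows; each row shifts and turns the commanded pose from where the row before left it, along the tool's axes as they then stand; what a row does not reach is not made up. A row lasts 1/8 s, in which the tool goes at most 62.5 mm and 10.7 degrees, less where a joint would pass 70% of its speed; a pose out of reach is approached as far as the arm can. A call with a gripper value outside its range is refused whole. The fingers move at their own pace and stop on an object; the grip force is fixed at half the most. Time passes only in rows, so rows that do not move let the fingers close. It gives the time, the measured TCP pose, the force and the opening at its end, in the units of the state.
- sense(): the state, without advancing time (a new reading comes with each control period).
- capture(name): name is "scene" or "top" or "wrist"; returns a dict with "color" (420x560x3 uint8, red, green, blue), "vfov" (degrees; the focal length in pixels is half the picture's height over the tangent of half this angle, whatever the lens; pixels are square), "cx", "cy" (the principal point, pixels), "dist" ([k1, k2, p1, p2, k3] as OpenCV has them; the pictures are not rectified), "T" (4x4, takes a point from camera to world coordinates). Camera axes: x right, y down, z forward; pixel columns grow to the right and rows downward; lengths in m; the calibration is good to about 2 mm. A picture is of the moment at which its call begins. There is no depth.
- r.finish_job(): hands the job in, once; it reports no verdict.
Trained networks look in a picture, given as the dict that the camera call returned (one of the last four; its "shot" number tells which), for a name from the list of things; names that differ only in an ending like _2 or _b are one class to them, and where a whole thing is asked for, a point or a joint stands for the part that bears it (a point fixed in the world has none). Each returns a list of dicts, best first, with "confidence" (0 to 1); they miss things now and then, are a little off and sometimes report something else, mostly with a low value. They report only what shows in the picture. A call takes as long as a camera call. They do not tell look-alikes from the thing itself.
- masks_of(picture, thing): "pixels" (420x560 bool, what is visible of it) and "box" ([left, top, width, height] in pixels, round what is visible of it).
The state is a dict: "time_s": time; "joints": joint angles; "joint_velocities": joint speeds; "effort": joint torques, N m; "tcp_pos": TCP position; "ee_rot": TCP orientation; "wrist_force": force on the tool from outside, world axes, zero at the start; "moment": the same for the moment, N m; "gripper_width": opening from 0.0 (shut) to 1.0 (fully open).
Only numpy, scipy, OpenCV 4.12 (cv2) and the standard library are available. Lean on these libraries where they do the work, as an engineer would, in place of code of your own. Each camera call takes 0.05 s, during which the arm holds its last target. There are 200 camera calls.

## Working session

There is one attempt and no reset: what is moved stays moved. The work goes in short steps, Python scripts to look and compute and a tool call to move; the robot and the scene stay as the last step left them, time stands still between calls to the robot, and variables do not carry over. Pictures are saved under pics/ and viewed, on a budget of 10 in all, crops included, one or two more only if the job needs it, and the job is handed in when it is done.

Besides the shell and the picture viewer there is one more tool, called after "Request:" as name(argument=value, ...), one argument or row to a line, values as JSON. apply_moves: Moves the arm, as the interface text tells. Its arguments: {"type":"object","properties":{"steps":{"type":"array","items":{"type":"array","items":{"type":"array","items":{"type":"number"}}}}},"required":["steps"]}

```bash
mkdir -p pics; ls; cat > h.py <<'E'
import numpy as np,cv2
from station import sense,capture,r,masks_of
def K(p):
    f=p["color"].shape[0]/2/np.tan(np.radians(p["vfov"])/2)
    return np.array([[f,0,p["cx"]],[0,f,p["cy"]],[0,0,1]])
def ray(p,uv):
    q=cv2.undistortPoints(np.array([[uv]],float),K(p),np.array(p["dist"]))[0,0]
    T=np.array(p["T"]); d=T[:3,:3]@[q[0],q[1],1]; return T[:3,3],d
def atz(p,uv,z):
    o,d=ray(p,uv); return o+d*(z-o[2])/d[2]
def proj(p,X):
    T=np.array(p["T"]); Ti=np.linalg.inv(T)
    rv=cv2.Rodrigues(Ti[:3,:3])[0]
    return cv2.projectPoints(np.array(X,float).reshape(-1,1,3),rv,Ti[:3,3],K(p),np.array(p["dist"]))[0].reshape(-1,2)
def save(p,n): cv2.imwrite("pics/"+n,p["color"][:,:,::-1])
def cen(m):
    v,u=np.nonzero(m); return u.mean(),v.mean()
E
cat > a.py <<'E'
from h import *
P={}
for n in("scene","top","wrist"):
    p=capture(n);P[n]=p;save(p,n+"0.png");print(n,p["vfov"],np.round(p["T"],3).tolist(),p["dist"])
for n in("scene","top","wrist"):
    for t in("blank","chuck","jaw_top","jaw_front","jaw_back","tailstock","lathe","drive_centre","chuck_key","finial","pawn","gouge"):
        for m in masks_of(P[n],t)[:4]:
            c=cen(m["pixels"]);print(n,t,round(m["confidence"],2),m["box"],np.round(c,1),np.round(atz(P[n],c,.05 if t=="blank" else .13),3))
print(sense())
im=np.hstack([P[n]["color"] for n in("top","scene")])
E
python3 a.py
```

```text
pics
scene 55.49395880510121 [[-0.601, 0.699, -0.388, 0.947], [0.799, 0.53, -0.284, 0.277], [0.007, -0.481, -0.877, 0.932], [0.0, 0.0, 0.0, 1.0]] [0.02641056 0.         0.         0.         0.        ]
top 57.48355125229644 [[0.026, -0.991, 0.129, 0.458], [-0.999, -0.022, 0.029, -0.008], [-0.026, -0.13, -0.991, 1.021], [0.0, 0.0, 0.0, 1.0]] [-0.06554835  0.          0.          0.          0.        ]
wrist 60.039430497860245 [[-0.356, -0.895, -0.271, 0.296], [-0.935, 0.341, 0.1, 0.556], [0.003, 0.289, -0.957, 0.384], [0.0, 0.0, 0.0, 1.0]] [-0.02470385  0.          0.          0.          0.        ]
scene blank 0.74 [368.5, 166.1, 17.6, 26.6] [377.6 180.4] [0.345 0.135 0.05 ]
scene blank 0.7 [348.8, 192.1, 29.4, 21.5] [362.1 203.5] [0.429 0.139 0.05 ]
scene blank 0.69 [315.5, 163.3, 23.0, 17.9] [326.3 173.6] [0.409 0.016 0.05 ]
scene blank 0.52 [408.3, 195.0, 15.3, 26.0] [415.3 206.7] [0.356 0.251 0.05 ]
scene chuck 0.81 [293.4, 226.3, 37.2, 36.2] [309.3 239.9] [0.624 0.108 0.13 ]
scene jaw_top 0.53 [300.7, 226.5, 11.9, 7.9] [303.5 229.9] [0.612 0.083 0.13 ]
scene jaw_front 0.59 [2
[... 2121 characters left out ...]
0541592e-04,
       -6.84123296e+01, -1.48170489e+01]), 'joint_velocities': array([ 0.03673451, -0.05648084, -0.00472381,  0.13040973, -0.06214384,
       -0.02541553]), 'effort': array([ 7.63570301e-05, -3.90456212e+01,  1.87621236e+01,  4.22437504e+00,
        1.54135760e-02, -2.26280468e-05]), 'tcp_pos': array([0.22235563, 0.58408406, 0.23958574]), 'ee_rot': array([[ 9.34551213e-01, -3.55828654e-01, -3.87674386e-07],
       [-3.55828654e-01, -9.34551212e-01,  4.27812902e-05],
       [-1.55851105e-05, -3.98433610e-05, -9.99999999e-01]]), 'wrist_force': array([-0.0069744 , -0.163187  ,  0.40133107]), 'moment': array([0.02045176, 0.01503078, 0.00771389]), 'gripper_width': 0.9978979075147203}
```

```bash
python3 -c "
import cv2
a=cv2.imread('pics/scene0.png')[120:350,110:450];cv2.imwrite('pics/s1.png',cv2.resize(a,(800,541),interpolation=cv2.INTER_CUBIC))
a=cv2.imread('pics/top0.png')[120:350,130:470];cv2.imwrite('pics/t1.png',cv2.resize(a,(800,541),interpolation=cv2.INTER_CUBIC))"
```

```text
(no output)
```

View pics/s1.png

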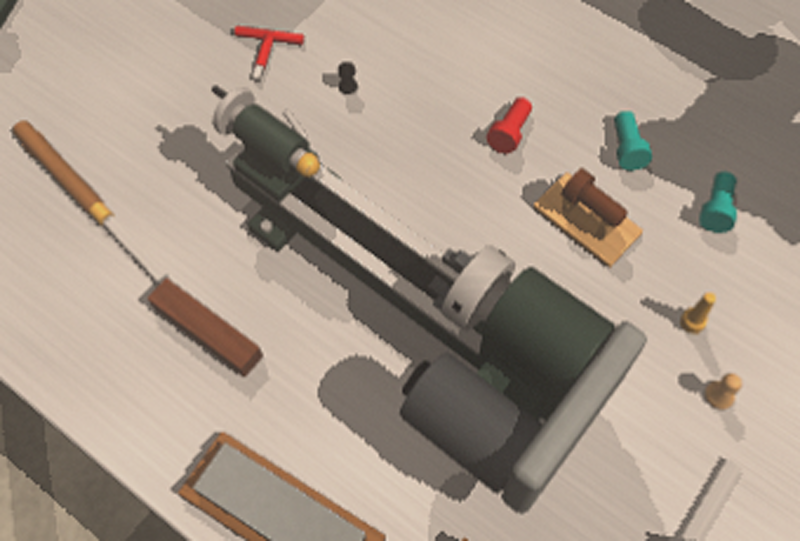

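View pics/t1.png

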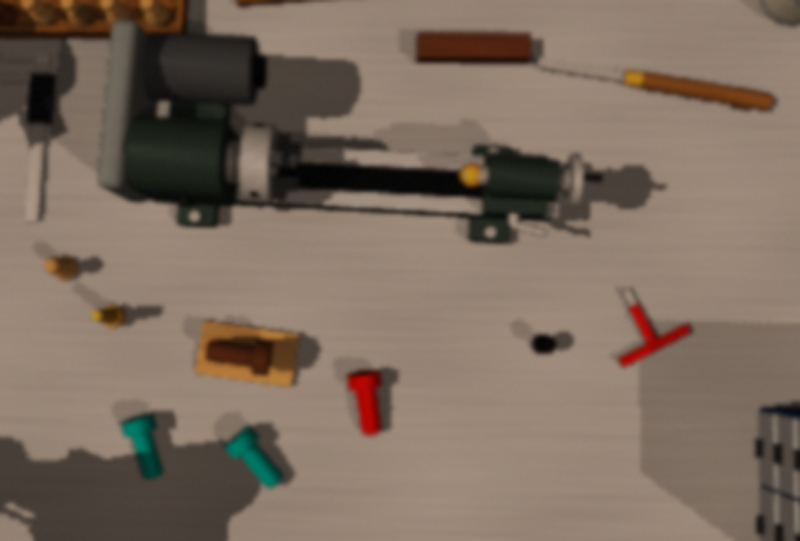

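```bash
cat >> h.py <<'E'
from scipy.spatial.transform import Rotation as Ro
def down(yaw):  # tool pointing down, tool x at yaw deg
    c,s=np.cos(np.radians(yaw)),np.sin(np.radians(yaw)); return np.array([[c,s,0],[s,-c,0],[0,0,-1.]])
def rows(pos,R,n,g,p0=None,R0=None):
    s=sense(); p=np.array(s["tcp_pos"]) if p0 is None else np.array(p0); A=np.array(s["ee_rot"]) if R0 is None else R0
    out=[]
    for k in range(n,0,-1):
        d=np.round(A.T@(np.array(pos)-p)*1000/k,1); w=np.round(Ro.from_matrix(A.T@R).as_rotvec()/k,4)
        out.append([g,*d.tolist(),*w.tolist()]); p=p+A@d/1000; A=A@Ro.from_rotvec(w).as_matrix()
    print(str(out).replace(" ","")); return p,A
E
python3 - <<'E'
from h import *
p=capture("wrist");s=sense();R=np.array(s["ee_rot"]);T=np.array(p["T"])
print(np.round(R.T@(T[:3,3]-s["tcp_pos"]),4), np.round(R.T@T[:3,:3],3).tolist())
rows([.43,.13,.25],down(-90),10,1)
E
```

```text
[ 0.0791 -0.0005 -0.1458] [[0.0, -0.957, -0.289], [1.0, 0.0, 0.001], [-0.001, -0.289, 0.957]]
[[1,35.6,35.0,-1.0,0.0,-0.0,0.1207],[1,39.5,30.5,-1.1,0.0,-0.0,0.1207],[1,42.9,25.5,-1.0,0.0,-0.0,0.1207],[1,45.7,20.2,-1.1,0.0,-0.0,0.1207],[1,47.8,14.5,-1.0,0.0,-0.0,0.1207],[1,49.2,8.7,-1.1,0.0,-0.0,0.1207],[1,49.9,2.7,-1.0,0.0,-0.0,0.1207],[1,49.8,-3.3,-1.1,-0.0,-0.0,0.1207],[1,49.0,-9.3,-1.0,-0.0,-0.0,0.1207],[1,47.6,-15.1,-1.1,-0.0,-0.0,0.1207]]
```

Request:
apply_moves(
  steps=[
    [[1,35.6,35.0,-1.0,0,0,0.1207],[1,39.5,30.5,-1.1,0,0,0.1207],[1,42.9,25.5,-1.0,0,0,0.1207],[1,45.7,20.2,-1.1,0,0,0.1207],[1,47.8,14.5,-1.0,0,0,0.1207],[1,49.2,8.7,-1.1,0,0,0.1207],[1,49.9,2.7,-1.0,0,0,0.1207],[1,49.8,-3.3,-1.1,0,0,0.1207],[1,49.0,-9.3,-1.0,0,0,0.1207],[1,47.6,-15.1,-1.1,0,0,0.1207],[1,0,0,0,0,0,0],[1,0,0,0,0,0,0]],
  ],
)

```text
time_s: 3.5
tcp_pos: [0.43, 0.13, 0.2501]
ee_rot: [[-0.0, -1.0, 0.0], [-1.0, 0.0, 0.0], [-0.0, -0.0, -1.0]]
wrist_force: [-0.6, -0.4, -0.0]
gripper_width: 0.998
```

```bash
python3 - <<'E'
from h import *
p=capture("wrist");save(p,"w1.png");s=sense();print(s["time_s"],s["tcp_pos"],np.round(s["ee_rot"],3).tolist(),s["joints"])
im=p["color"].copy()
for t in("blank","chuck","jaw_front","jaw_top","jaw_back","lathe"):
    for m in masks_of(p,t)[:3]:
        c=cen(m["pixels"]);x=atz(p,c,.05);print(t,round(m["confidence"],2),m["box"],np.round(c,1),np.round(x,4))
        if t=="blank":np.save("bm%d.npy"%int(c[0]),m["pixels"])
E
```

```text
3.55 [0.42986621 0.13048909 0.25013015] [[0.001, -1.0, 0.0], [-1.0, -0.001, 0.0], [-0.0, -0.0, -1.0]] [ 3.77190794e+01  4.10498407e+00 -2.18249669e+01 -6.91254628e-03
 -6.40506340e+01 -3.76584717e+01]
blank 0.91 [333.1, 272.8, 34.5, 20.3] [351.2 281. ] [0.3517 0.2367 0.05  ]
blank 0.74 [289.0, 30.4, 75.4, 43.8] [323.9  50.9] [0.389  0.0107 0.05  ]
blank 0.67 [258.3, 159.6, 42.3, 73.4] [276.8 192.6] [0.4306 0.14   0.05  ]
chuck 0.57 [0.4, 136.3, 85.5, 89.6] [ 37.3 185.6] [0.6668 0.1327 0.05  ]
jaw_front 0.79 [35.1, 137.2, 44.2, 36.5] [ 52.6 157.9] [0.6466 0.1053 0.05  ]
jaw_top 0.7 [3.1, 141.7, 15.1, 42.3] [  5.4 163.2] [0.6943 0.1103 0.05  ]
jaw_back 0.67 [2.3, 140.4, 20.6, 33.0] [ 10.5 150.6] [0.6867 0.0981 0.05  ]
jaw_back 0.55 [2.0, 136.7, 83.6, 88.5] [ 37.3 185.5] [0.6668 0.1326 0.05  ]
lathe 0.85 [0.0, 0.2, 156.8, 292.6] [ 66.7 146.6] [0.631  0.0945 0.05  ]
lathe 0.26 [2.7, 141.3, 14.0, 43.1] [  5.4 162.5] [0.6942 0.1096 0.05  ]
```

View pics/w1.png

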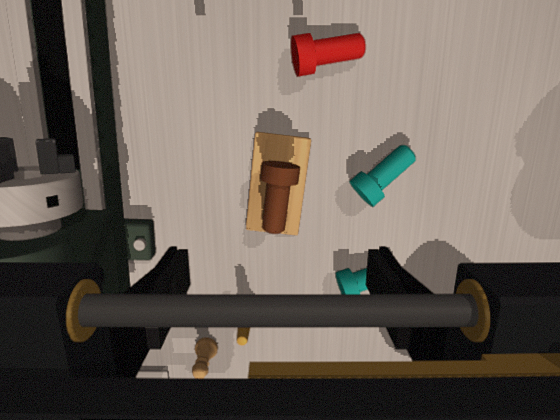

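```bash
cat >> h.py <<'E'
from scipy.optimize import minimize
def cyl(r0,y0,r1,y1):
    a=np.linspace(0,2*np.pi,40); return np.vstack([np.c_[r*np.cos(a),0*a+y,r*np.sin(a)] for r,y in((r0,y0),(r1,y1))])
BL=[cyl(.019,-.016,.019,0),cyl(.012,0,.012,.049),cyl(.012,.049,.009,.052)]
def render(p,parts,pos,yaw,pitch=0,S=4):
    h,w=p["color"].shape[:2]; m=np.zeros((h*S,w*S),np.uint8)
    R=Ro.from_euler("ZX",[yaw,pitch],degrees=True).as_matrix()
    for q in parts:
        uv=proj(p,q@R.T+pos); cv2.fillConvexPoly(m,cv2.convexHull(np.round((uv+.5)*S).astype(np.int32)),1)
    return cv2.resize(m.astype(np.float32),(w,h),interpolation=cv2.INTER_AREA)
def fit(p,mask,x0,z=None,parts=BL):
    M=mask.astype(float)
    def f(v):
        zz=z if z is not None else v[3]/1000
        I=render(p,parts,[v[0]/1000,v[1]/1000,zz],v[2]); return np.abs(I-M).sum()
    best=None
    for d in (3,1.5):
        v=np.array(x0 if best is None else best.x,float); sim=np.vstack([v]+[v+d*e for e in np.eye(len(v))])
        best=minimize(f,v,method="Nelder-Mead",options=dict(initial_simplex=sim,xatol=.05,fatol=.5))
    return best.x,best.fun,M.sum()
E
python3 - <<'E'
from h import *
p=capture("wrist"); m=np.load("bm276.npy")
c=p["color"].astype(int); print("mean col",c[m].mean(0))
br=(c[:,:,0]<150)&(c[:,:,0]-c[:,:,2]>15)&(c[:,:,1]<c[:,:,0]*.68)
k=np.zeros_like(br);k[150:240,250:310]=1; br&=k
print(m.sum(),br.sum(),(m&br).sum())
for q in(m,br): print(fit(p,q,[430,132,0],.05))
print(fit(p,br,[430,132,0,50]))
E
```

```text
mean col [93.89092664 53.2215251  32.08059846]
2072 1977 1967
(array([428.85601171, 127.99034277,  -6.94425303]), np.float64(67.9375), np.float64(2072.0))
(array([429.30614262, 127.49082236,  -6.1281185 ]), np.float64(91.4375), np.float64(1977.0))
(array([429.09340752, 128.95666097,  -6.58012915,  43.63366123]), np.float64(60.25), np.float64(1977.0))
```

```bash
python3 - <<'E'
from h import *
a=rows([.428,.120,.11],down(-96.5),4,1); rows([.428,.120,.049],down(-96.5),4,1,*a)
E
```

```text
[[1,2.6,0.5,35.0,-0.0,0.0,0.0287],[1,2.7,0.4,35.0,-0.0,0.0,0.0287],[1,2.7,0.3,35.0,-0.0,0.0,0.0287],[1,2.6,0.2,35.0,-0.0,0.0,0.0287]]
[[1,0.0,-0.0,15.3,-0.0,0.0,-0.0],[1,0.0,-0.0,15.2,-0.0,0.0,-0.0],[1,0.0,-0.0,15.3,-0.0,0.0,-0.0],[1,0.0,-0.0,15.2,-0.0,0.0,-0.0]]
```

Request:
apply_moves(
  steps=[
    [[1,2.6,0.5,35,0,0,0.0287],[1,2.7,0.4,35,0,0,0.0287],[1,2.7,0.3,35,0,0,0.0287],[1,2.6,0.2,35,0,0,0.0287],[1,0,0,0,0,0,0],[1,0,0,0,0,0,0]],
  ],
)

```text
time_s: 4.65
tcp_pos: [0.4291, 0.1202, 0.1112]
ee_rot: [[-0.113, -0.994, 0.002], [-0.994, 0.113, 0.001], [-0.001, -0.002, -1.0]]
wrist_force: [0.2, -0.1, 0.5]
gripper_width: 1.001
```

```bash
python3 - <<'E'
from h import *
p=capture("wrist");save(p,"w2.png")
for m in masks_of(p,"blank")[:3]:
    print(m["confidence"],m["box"]); x=atz(p,cen(m["pixels"]),.05)
    if np.hypot(*(x[:2]-[.43,.14]))<.03: print(fit(p,m["pixels"],[429,128,-6.5],.05),fit(p,m["pixels"],[429,128,-6.5,50]))
E
```

```text
0.89 [274.2, 0.0, 121.1, 75.5]
0.86 [246.4, 213.5, 62.1, 80.3]
(array([429.35894093, 127.77340621,  -6.91239531]), np.float64(1199.8125), np.float64(4109.0)) (array([429.484186  , 128.54184329,  -6.51600184,  47.48883873]), np.float64(1175.5625), np.float64(4109.0))
0.71 [376.3, 346.8, 36.8, 11.2]
```

View pics/w2.png

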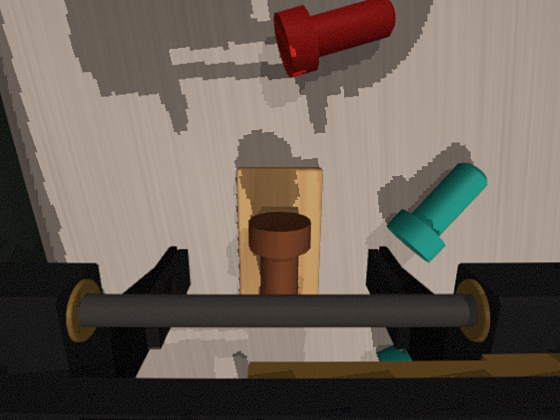

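Request:
apply_moves(
  steps=[
    [[1,0,-0.5,15.5,0,0,0],[1,0,0,15.5,0,0,0],[1,0,0,15.5,0,0,0],[1,0,0,15,0,0,0],[1,0,0,0,0,0,0],[0.6,0,0,0,0,0,0],[0.35,0,0,0,0,0,0],[0.35,0,0,0,0,0,0],[0.35,0,0,0,0,0,0],[0.35,0,0,0,0,0,0],[0.35,0,0,0,0,0,0],[0.35,0,0,0,0,0,0]],
  ],
)

```text
time_s: 6.25
tcp_pos: [0.4284, 0.1193, 0.0485]
ee_rot: [[-0.115, -0.993, -0.001], [-0.993, 0.115, -0.0], [0.0, 0.001, -1.0]]
wrist_force: [-1.3, 0.8, 1.4]
gripper_width: 0.425
```

```bash
python3 - <<'E'
from h import *
a=rows([.428,.119,.26],down(-96.5),5,.2); rows([.61,-.02,.28],down(-93),6,.2,*a)
E
```

```text
[[0.2,0.1,0.1,-42.3,0.0001,-0.0001,-0.0003],[0.2,0.1,0.1,-42.3,0.0001,-0.0001,-0.0003],[0.2,0.1,0.1,-42.3,0.0001,-0.0001,-0.0003],[0.2,0.1,0.1,-42.3,0.0001,-0.0,-0.0002],[0.2,0.0,0.0,-42.3,0.0001,-0.0001,-0.0003]]
[[0.2,19.6,-32.8,-3.3,0.0,0.0,-0.0102],[0.2,19.9,-32.6,-3.3,0.0,0.0,-0.0102],[0.2,20.3,-32.3,-3.3,0.0,0.0,-0.0102],[0.2,20.6,-32.1,-3.4,0.0,0.0,-0.0102],[0.2,20.9,-31.9,-3.3,0.0,0.0,-0.0101],[0.2,21.2,-31.8,-3.4,0.0,0.0,-0.0102]]
```

Request:
apply_moves(
  steps=[
    [[0.2,0,0,-20,0,0,0],[0.2,0,0,-48,0,0,0],[0.2,0,0,-48,0,0,0],[0.2,0,0,-48,0,0,0],[0.2,0,0,-48,0,0,0],[0.2,19.6,-32.8,-3.3,0,0,-0.0102],[0.2,19.9,-32.6,-3.3,0,0,-0.0102],[0.2,20.3,-32.3,-3.3,0,0,-0.0102],[0.2,20.6,-32.1,-3.4,0,0,-0.0102],[0.2,20.9,-31.9,-3.3,0,0,-0.0101],[0.2,21.2,-31.8,-3.4,0,0,-0.0102],[0.2,0,0,0,0,0,0]],
  ],
)

```text
time_s: 7.75
tcp_pos: [0.6118, -0.0214, 0.2792]
ee_rot: [[-0.057, -0.998, -0.001], [-0.998, 0.057, -0.0], [0.0, 0.001, -1.0]]
wrist_force: [0.3, -0.6, -0.7]
gripper_width: 0.434
```

```bash
python3 - <<'E'
from h import *
p=capture("wrist");save(p,"w3.png");s=sense();print(s["time_s"],s["tcp_pos"],s["wrist_force"],s["gripper_width"])
for t in("blank","chuck","jaw_front","jaw_top","jaw_back","tailstock","barrel_end"):
    for m in masks_of(p,t)[:3]:
        c=cen(m["pixels"]);print(t,round(m["confidence"],2),m["box"],np.round(c,1),np.round(atz(p,c,.13),4))
E
```

```text
7.8 [ 0.6106904  -0.02060246  0.27928929] [ 0.17721405  0.23439774 -0.30352047] 0.42437423267929414
blank 0.92 [501.9, 341.1, 24.8, 20.8] [514.3 350.3] [0.3889 0.1472 0.13  ]
blank 0.83 [232.2, 252.9, 88.9, 107.7] [277.8 298.1] [0.6167 0.0751 0.13  ]
blank 0.75 [491.9, 246.2, 56.5, 47.5] [520.1 271.2] [0.3956 0.0612 0.13  ]
chuck 0.59 [231.2, 327.0, 86.0, 33.5] [264.6 343.9] [0.6321 0.124  0.13  ]
chuck 0.24 [109.9, 1.9, 16.5, 28.2] [116.8  14.4] [ 0.7221 -0.1669  0.13  ]
tailstock 0.92 [225.8, 1.3, 104.2, 121.5] [268.9  49.3] [ 0.6115 -0.1361  0.13  ]
barrel_end 0.59 [224.6, 0.0, 107.4, 121.1] [269.2  49.5] [ 0.6113 -0.136   0.13  ]
```

View pics/w3.png

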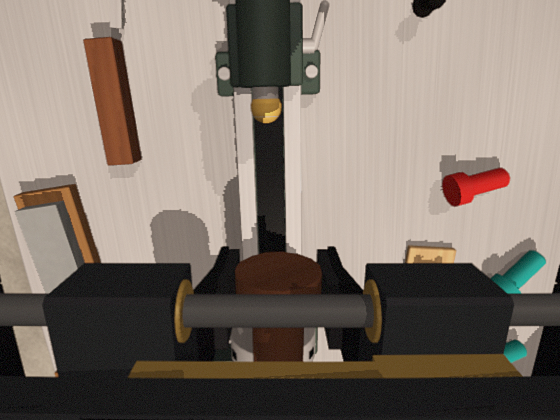

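```bash
python3 - <<'E'
from h import *
import pickle
p=capture("wrist");pickle.dump({k:v for k,v in p.items()},open("w3.pkl","wb"))
g=p["color"].astype(int).sum(2); c=p["color"].astype(int)
L=[];Rr=[]
for v in range(135,235,4):
    row=g[v,235:310]; dk=np.where(row<180)[0]+235
    print(v,dk.min(),dk.max(),end="; ")
    L.append(atz(p,(dk.min()-.5,v),.073)[:2]);Rr.append(atz(p,(dk.max()+.5,v),.073)[:2])
for A in(L,Rr):
    A=np.array(A);k=np.polyfit(A[:,1],A[:,0],1);print("\nx=%.4f*y+%.4f"%tuple(k),"yaw",-np.degrees(np.arctan(k[0])))
br=(c[:,:,0]-c[:,:,2]>50)&(c[:,:,0]>120);k=np.zeros_like(br);k[85:130,240:295]=1;br&=k
v,u=np.nonzero(br);print("brass",u.min(),u.max(),v.min(),v.max(),cen(br),atz(p,cen(br),.13),"tip",atz(p,(cen(br)[0],v.max()),.13))
rows([.485,.10,.27],down(-96),5,.2)
E
```

```text
135 253 281; 139 253 281; 143 253 281; 147 254 281; 151 254 281; 155 254 281; 159 254 282; 163 254 282; 167 254 282; 171 255 281; 175 255 282; 179 255 282; 183 255 282; 187 255 282; 191 255 282; 195 255 282; 199 256 282; 203 256 282; 207 256 282; 211 256 282; 215 256 282; 219 256 283; 223 256 283; 227 256 282; 231 256 282; 
x=0.0376*y+0.6338 yaw -2.15435018855302

x=0.0341*y+0.6059 yaw -1.9532336464205466
brass 251 278 96 119 (np.float64(265.6798418972332), np.float64(105.53754940711462)) [ 0.6154424  -0.09315389  0.13      ] tip [ 0.61607812 -0.08282154  0.13      ]
[[0.2,-22.5,26.3,2.2,-0.0001,0.0,0.0104],[0.2,-22.3,26.5,2.2,-0.0001,0.0,0.0104],[0.2,-22.0,26.7,2.2,-0.0001,0.0001,0.0103],[0.2,-21.7,26.9,2.2,-0.0001,0.0,0.0104],[0.2,-21.4,27.2,2.1,-0.0001,0.0001,0.0103]]
```

Request:
apply_moves(
  steps=[
    [[0.2,-22.5,26.3,2.2,0,0,0.0104],[0.2,-22.3,26.5,2.2,0,0,0.0104],[0.2,-22.0,26.7,2.2,0,0,0.0103],[0.2,-21.7,26.9,2.2,0,0,0.0104],[0.2,-21.4,27.2,2.1,0,0,0.0103],[0.2,0,0,0,0,0,0],[0.2,0,0,0,0,0,0]],
  ],
)

```text
time_s: 9.07
tcp_pos: [0.4856, 0.0997, 0.2701]
ee_rot: [[-0.105, -0.995, 0.001], [-0.995, 0.105, 0.0], [-0.0, -0.001, -1.0]]
wrist_force: [0.3, 0.5, -0.3]
gripper_width: 0.427
```

```bash
python3 - <<'E'
from h import *
import pickle
p=capture("wrist");pickle.dump(p,open("w4.pkl","wb"))
for t in("chuck","jaw_front","jaw_top","jaw_back"):
    for i,m in enumerate(masks_of(p,t)[:2]):
        c=cen(m["pixels"]);print(t,round(m["confidence"],2),m["box"],np.round(c,1));np.save(f"w4_{t}{i}.npy",m["pixels"])
a=cv2.resize(p["color"][70:300,:280,::-1],None,fx=2.6,fy=2.6,interpolation=cv2.INTER_CUBIC);cv2.imwrite("pics/w4.png",a)
E
```

```text
chuck 0.72 [57.4, 186.2, 112.6, 82.6] [115.6 230.7]
jaw_front 0.98 [124.6, 187.4, 40.5, 32.1] [140.6 203.6]
jaw_top 0.95 [84.1, 197.3, 31.6, 41.7] [ 97.2 218.9]
jaw_back 0.55 [78.2, 191.4, 26.6, 28.8] [ 88.2 202.2]
```

View pics/w4.png

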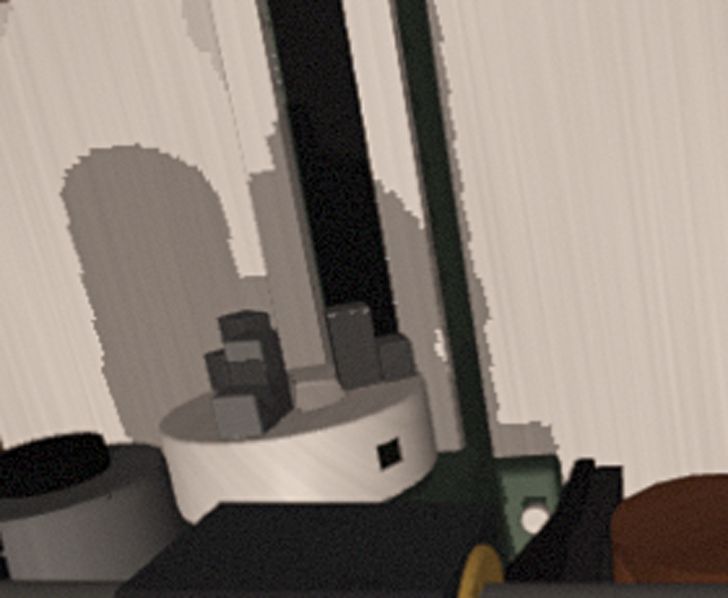

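```bash
cat > f.py <<'E'
from h import *
import pickle
from scipy.optimize import least_squares
p=pickle.load(open("w4.pkl","rb"))
cr=lambda P:np.array(P,float)/2.6+[0,70]-.3
rim=cr([(161,424),(180,435),(290,432),(340,421),(380,407),(410,391),(427,378)])
a=np.radians(np.arange(0,360,1))
def lw(v,X,yaw=-2.05):  # v: mouth x,y (mm) ; X lathe pts relative to mouth in mm
    R=Ro.from_euler("Z",yaw,degrees=True).as_matrix(); return (X@R.T+[v[0],v[1],130 if len(v)<3 else v[2]])/1000
C=np.c_[40*np.cos(a),0*a+26,40*np.sin(a)]
def res(v):
    uv=proj(p,lw(v,C)); return np.min(np.linalg.norm(rim[:,None]-uv[None],axis=2),1)
s=least_squares(res,[622,85],diff_step=1e-3);print(s.x,res(s.x))
def jaw(th,r0=13,r1=26,y0=0,y1=26):
    t=np.radians(th);e=np.array([np.cos(t),0,np.sin(t)]);n=np.array([-np.sin(t),0,np.cos(t)])
    return np.array([r*e+w*n+[0,y,0] for y in(y0,y1) for r,w in((r0,-5.5),(r0,5.5),(r1,5.5),(r1,-5.5))])
im=cv2.resize(p["color"][70:300,:280,::-1],None,fx=2.6,fy=2.6,interpolation=cv2.INTER_CUBIC)
def tr(uv): return np.round((uv+.3-[0,70])*2.6).astype(np.int32)
cv2.polylines(im,[tr(proj(p,lw(s.x,C)))],True,(0,255,255),1)
for th,c in((90,(0,0,255)),(210,(0,255,0)),(-30,(255,0,0))):
    q=tr(proj(p,lw(s.x,jaw(th))));cv2.polylines(im,[q[:4]],True,c,1)
    for i in range(4):cv2.line(im,tuple(map(int,q[i])),tuple(map(int,q[i+4])),c,1)
cv2.imwrite("pics/w4b.png",im)
E
python3 f.py
```

```text
[621.44790684  77.78409613] [0.10522611 0.21933962 0.46416766 0.37366103 0.39298751 0.63085144
 0.12887739]
```

View pics/w4b.png

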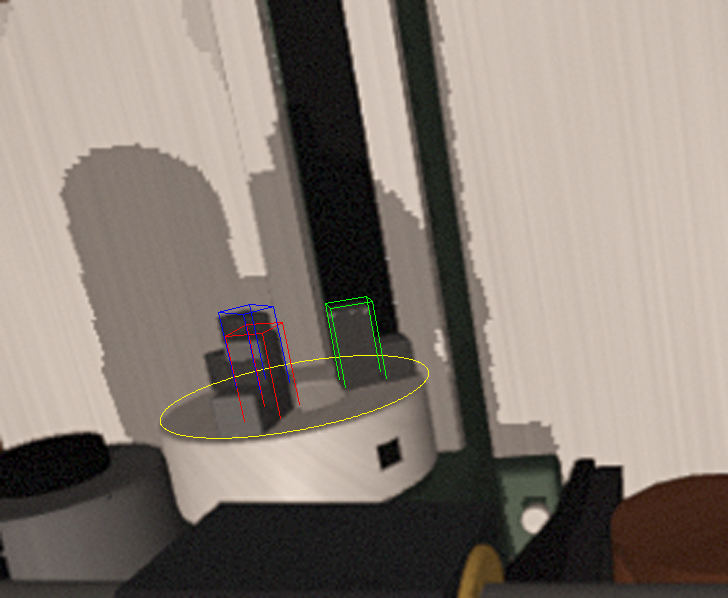

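```bash
python3 - <<'E'
from h import *
a=rows([.6187,.0036,.25],down(-92.05),6,.2); a=rows([.6187,.0036,.1285],down(-92.05),5,.2,*a)
E
```

```text
[[0.2,13.5,-23.7,3.2,0.0,-0.0,-0.0118],[0.2,13.8,-23.6,3.3,0.0,-0.0,-0.0118],[0.2,14.0,-23.4,3.2,0.0001,-0.0,-0.0118],[0.2,14.3,-23.2,3.3,0.0,-0.0001,-0.0118],[0.2,14.6,-23.0,3.2,0.0001,-0.0,-0.0118],[0.2,14.9,-22.9,3.3,0.0,-0.0001,-0.0118]]
[[0.2,-0.0,-0.0,24.3,0.0,-0.0,-0.0],[0.2,-0.0,-0.0,24.3,0.0,-0.0,-0.0],[0.2,-0.0,-0.0,24.3,0.0,-0.0,-0.0],[0.2,-0.0,-0.0,24.3,0.0,-0.0,-0.0],[0.2,-0.0,-0.0,24.3,0.0,-0.0,-0.0]]
```

Request:
apply_moves(
  steps=[
    [[0.2,13.5,-23.7,3.2,0,0,-0.0118],[0.2,13.8,-23.6,3.3,0,0,-0.0118],[0.2,14.0,-23.4,3.2,0,0,-0.0118],[0.2,14.3,-23.2,3.3,0,0,-0.0118],[0.2,14.6,-23.0,3.2,0,0,-0.0118],[0.2,14.9,-22.9,3.3,0,0,-0.0118],[0.2,0,0,24.3,0,0,0],[0.2,0,0,24.3,0,0,0],[0.2,0,0,24.3,0,0,0],[0.2,0,0,24.3,0,0,0],[0.2,0,0,24.3,0,0,0],[0.2,0,0,0,0,0,0]],
  ],
)

```text
time_s: 10.82
tcp_pos: [0.6172, 0.0034, 0.1263]
ee_rot: [[-0.036, -0.999, -0.005], [-0.999, 0.036, -0.001], [0.001, 0.005, -1.0]]
wrist_force: [0.6, 0.3, 0.2]
gripper_width: 0.428
```

```bash
python3 - <<'E'
from h import *
import pickle
s=sense();print(s["tcp_pos"],s["wrist_force"])
p=capture("wrist");q=capture("scene");t=capture("top")
pickle.dump((p,q,t),open("w5.pkl","wb"))
W=p["color"][:,:,::-1]; 
S=cv2.resize(q["color"][190:290,250:350,::-1],(400,400),interpolation=cv2.INTER_CUBIC)
im=np.zeros((600,800,3),np.uint8); im[:300,:400]=cv2.resize(W,(400,300)); im[:400,400:]=S
im[300:600,:400]=cv2.resize(W[240:420,180:380],(400,300),interpolation=cv2.INTER_CUBIC) if 0 else cv2.resize(W[180:360,160:400],(400,300),interpolation=cv2.INTER_CUBIC)
im[400:600,400:]=cv2.resize(t["color"][160:220,200:320,::-1],(400,200),interpolation=cv2.INTER_CUBIC)
cv2.imwrite("pics/m5.png",im)
E
```

```text
[0.61716152 0.0033982  0.12625597] [0.62405976 0.27433094 0.15449033]
```

View pics/m5.png

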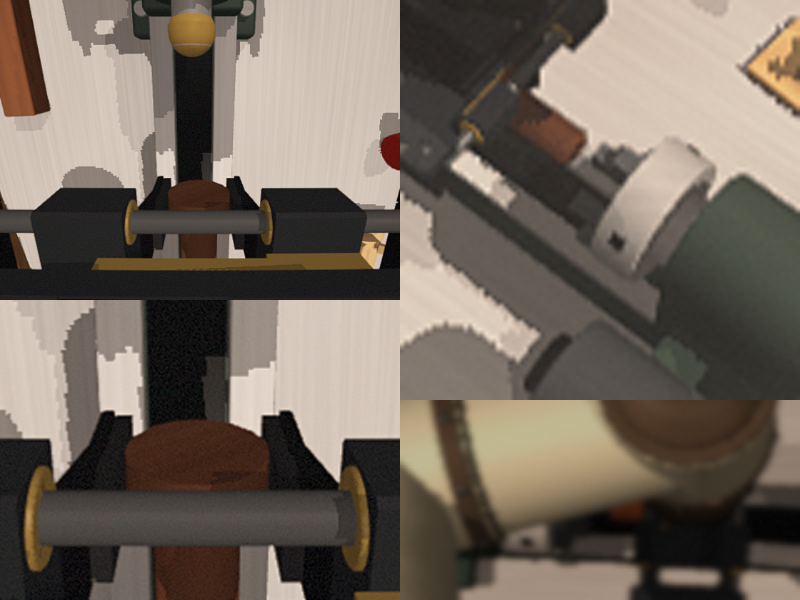

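```bash
python3 - <<'E'
from h import *
p=capture("wrist");s=sense();print(s["time_s"],s["tcp_pos"],np.round(s["ee_rot"],4).tolist())
c=p["color"].astype(int)
br=(c[:,:,0]-c[:,:,2]>45)&(c[:,:,0]>100);k=np.zeros_like(br);k[10:85,225:310]=1;br&=k
v,u=np.nonzero(br);print("brass",u.min(),u.max(),v.min(),v.max())
N=np.array([[(u.min()+u.max())/2,v.max()-(u.max()-u.min())/2]]);print(N,atz(p,N[0],.13), "tip~",atz(p,(N[0,0],v.max()),.125))
for m in masks_of(p,"blank")[:2]:
    b=m["pixels"];vv,uu=np.nonzero(b);print(m["box"]);
    for r0 in range(vv.min(),vv.max(),6):
        w=uu[vv==r0]; print(r0,w.min(),w.max(),end="; ")
    u0=(uu[vv>vv.min()+12].min()+uu[vv>vv.min()+12].max())/2
    print("\nbase x",u0,atz(p,(u0,vv.min()+12),.149))
g=c.sum(2)
L=[];Rr=[]
for v in range(115,180,4):
    dk=np.where(g[v,225:330]<150)[0]+225; print(v,dk.min(),dk.max(),end="; ")
    L.append(atz(p,(dk.min()-.5,v),.073)[:2]);Rr.append(atz(p,(dk.max()+.5,v),.073)[:2])
for A in(L,Rr):
    A=np.array(A);k=np.polyfit(A[:,1],A[:,0],1);print("\nx=%.4f*y+%.4f"%tuple(k),"yaw",-np.degrees(np.arctan(k[0])))
E
```

```text
11.025 [0.61937154 0.00412319 0.12998936] [[-0.0346, -0.9994, 0.0025], [-0.9994, 0.0346, 0.0002], [-0.0003, -0.0025, -1.0]]
brass 242 306 19 72
[[274.  40.]] [ 0.61721377 -0.09549797  0.13      ] tip~ [ 0.61766734 -0.08466527  0.125     ]
[231.5, 252.9, 90.5, 108.5]
252 266 287; 258 244 310; 264 237 318; 270 234 320; 276 234 321; 282 235 320; 288 235 320; 294 255 295; Traceback (most recent call last):
  File "<stdin>", line 10, in <module>
    return umr_minimum(a, axis, None, out, keepdims, initial, where)
ValueError: zero-size array to reduction operation minimum which has no identity
```

Request:
apply_moves(
  steps=[
    [[0.2,0,0,0,0,0,0],[0.2,0,0,0,0,0,0],[0.2,0,0,0,0,0,0],[0.2,0,0,0,0,0,0]],
  ],
)

```text
time_s: 11.58
tcp_pos: [0.6184, 0.0042, 0.1287]
ee_rot: [[-0.035, -0.999, -0.0], [-0.999, 0.035, 0.0], [0.0, 0.0, -1.0]]
wrist_force: [0.4, 0.2, 0.3]
gripper_width: 0.429
```

```bash
python3 - <<'E'
from h import *
p=capture("wrist");s=sense();print(s["time_s"],s["tcp_pos"],np.round(s["ee_rot"],4).tolist())
c=p["color"].astype(int)
br=(c[:,:,0]-c[:,:,2]>70)&(c[:,:,0]>110);k=np.zeros_like(br);k[10:85,225:310]=1;br&=k
n,l,st,_=cv2.connectedComponentsWithStats(br.astype(np.uint8));i=1+st[1:,4].argmax();print(st[i])
x,y,w,h=st[i][:4];N=(x+w/2-.5,y+h-w/2);print(N,atz(p,N,.13), "tip~",atz(p,(N[0],y+h),.125))
m=masks_of(p,"blank")[0]["pixels"]
u=np.nonzero(m[272:290].any(0))[0];print("base",u.min(),u.max(),atz(p,((u.min()+u.max())/2,280),.14))
g=c.sum(2);L=[]
for v in range(120,180,3):
    dk=np.where(g[v,225:330]<150)[0]+225
    L.append([*atz(p,(dk.min()-.5,v),.073)[:2],*atz(p,(dk.max()+.5,v),.073)[:2]])
A=np.array(L)
for j in(0,2):
    k=np.polyfit(A[:,j+1],A[:,j],1);print("x=%.4f*y+%.4f"%tuple(k))
E
```

```text
11.625 [0.61836948 0.0041832  0.12866242] [[-0.0347, -0.9994, 0.0], [-0.9994, 0.0347, 0.0], [-0.0, -0.0, -1.0]]
[ 241   18   64   42 2352]
(np.float64(272.5), np.float64(28.0)) [ 0.61663159 -0.09922579  0.13      ] tip~ [ 0.61709116 -0.08879046  0.125     ]Traceback (most recent call last):
  File "<stdin>", line 8, in <module>
    return umr_minimum(a, axis, None, out, keepdims, initial, where)
ValueError: zero-size array to reduction operation minimum which has no identity
```

```bash
python3 - <<'E'
from h import *
p=capture("wrist");c=p["color"].astype(int);print(p["cx"],p["cy"])
for m in masks_of(p,"blank")[:3]:
    b=m["pixels"];print(m["box"])
    if abs(m["box"][0]-232)<15:
        for v in(270,276,282,288):
            u=np.nonzero(b[v])[0]
            if len(u):print(v,u.min(),u.max(),[atz(p,((u.min()+u.max())/2,v),z)[:2].round(4) for z in(.13,.14)])
g=c.sum(2);A=[]
for v in range(120,180,3):
    dk=np.where(g[v,225:330]<150)[0]+225
    A.append([*atz(p,(dk.min()-.5,v),.073)[:2],*atz(p,(dk.max()+.5,v),.073)[:2]])
A=np.array(A)
for j in(0,2):
    k=np.polyfit(A[:,j+1],A[:,j],1);print("x=%.4f*y+%.4f"%tuple(k))
E
```

```text
277.7516045286368 207.36296785544397
[233.1, 250.7, 89.7, 111.1]
270 235 321 [array([ 0.6179, -0.0025]), array([ 0.6178, -0.0075])]
276 235 322 [array([6.178e-01, 4.000e-04]), array([ 0.6177, -0.0048])]
282 236 321 [array([0.6179, 0.0033]), array([ 0.6178, -0.0021])]
288 236 321 [array([0.618 , 0.0063]), array([0.6178, 0.0007])]
[534.3, 181.9, 24.1, 53.3]
x=0.0168*y+0.6333
x=0.0400*y+0.6061
```

Request:
apply_moves(
  steps=[
    [[0.2,-4,-0.8,0,0,0,0],[0.2,-4,0,0,0,0,0],[0.2,-3,0,0,0,0,0],[0.2,-2,0,0,0,0,0],[0.2,-1,0,0,0,0,0],[0.2,-1,0,0,0,0,0],[0.2,-1,0,0,0,0,0],[0.2,-1,0,0,0,0,0],[0.2,-1,0,0,0,0,0],[0.2,0,0,0,0,0,0],[0.2,0,0,0,0,0,0]],
  ],
)

```text
time_s: 13.15
tcp_pos: [0.6198, 0.0221, 0.1287]
ee_rot: [[-0.035, -0.999, 0.0], [-0.999, 0.035, -0.0], [0.0, -0.0, -1.0]]
wrist_force: [0.1, -0.1, -1.2]
gripper_width: 0.43
```

Request:
apply_moves(
  steps=[
    [[0.2,-1,0,0,0,0,0],[0.2,-1,0,0,0,0,0],[0.2,-1,0,0,0,0,0],[0.2,-1,0,0,0,0,0],[0.2,0,0,0,0,0,0],[0.2,0,0,0,0,0,0]],
  ],
)

```text
time_s: 13.9
tcp_pos: [0.6199, 0.0262, 0.1287]
ee_rot: [[-0.035, -0.999, 0.0], [-0.999, 0.035, -0.0], [0.0, -0.0, -1.0]]
wrist_force: [-0.7, -0.5, -0.1]
gripper_width: 0.428
```

Request:
apply_moves(
  steps=[
    [[0.2,-1.5,0,0,0,0,0],[0.2,-1.5,0,0,0,0,0],[0.2,-1.5,0,0,0,0,0],[0.2,-1.5,0,0,0,0,0],[0.2,-1.5,0,0,0,0,0],[0.2,-1.5,0,0,0,0,0],[0.2,-1.5,0,0,0,0,0],[0.2,-1.5,0,0,0,0,0],[0.2,0,0,0,0,0,0],[0.2,0,0,0,0,0,0]],
  ],
)

```text
time_s: 15.15
tcp_pos: [0.6203, 0.0381, 0.1287]
ee_rot: [[-0.035, -0.999, -0.0], [-0.999, 0.035, -0.0], [0.0, 0.0, -1.0]]
wrist_force: [0.0, 0.2, -0.2]
gripper_width: 0.426
```

```bash
python3 - <<'E'
from h import *
s=sense();print(s["time_s"],s["tcp_pos"],s["wrist_force"],s["moment"],np.round(s["ee_rot"],4).tolist())
E
```

```text
15.15 [0.62033761 0.03812204 0.12866812] [ 0.00260671  0.18663685 -0.15725554] [ 0.07618605 -0.09268068  0.03923771] [[-0.0347, -0.9994, -0.0], [-0.9994, 0.0347, -0.0], [0.0, 0.0, -1.0]]
```

Request:
apply_moves(
  steps=[
    [[0.2,-2,0,0,0,0,0],[0.2,-2,0,0,0,0,0],[0.2,-2,0,0,0,0,0],[0.2,-2,0,0,0,0,0],[0.2,-2,0,0,0,0,0],[0.2,-2,0,0,0,0,0],[0.2,-2,0,0,0,0,0],[0.2,-2,0,0,0,0,0],[0.2,-2,0,0,0,0,0],[0.2,-2,0,0,0,0,0],[0.2,0,0,0,0,0,0],[0.2,0,0,0,0,0,0]],
  ],
)

```text
time_s: 16.65
tcp_pos: [0.6211, 0.0581, 0.1286]
ee_rot: [[-0.035, -0.999, -0.0], [-0.999, 0.035, -0.0], [0.0, 0.0, -1.0]]
wrist_force: [0.6, 0.5, -0.2]
gripper_width: 0.427
```

```bash
python3 - <<'E'
from h import *
s=sense();print(s["time_s"],s["tcp_pos"],s["wrist_force"],s["moment"])
p=capture("wrist");q=capture("scene")
im=np.zeros((400,800,3),np.uint8)
im[:,:400]=cv2.resize(p["color"][200:360,200:360,::-1],(400,400),interpolation=cv2.INTER_CUBIC)
im[:,400:]=cv2.resize(q["color"][200:270,265:335,::-1],(400,400),interpolation=cv2.INTER_CUBIC)
cv2.imwrite("pics/m6.png",im)
E
```

```text
16.65 [0.62105247 0.05809949 0.12863538] [ 0.56928599  0.53358146 -0.20717627] [ 0.0954769  -0.0319033  -0.04782562]
```

View pics/m6.png

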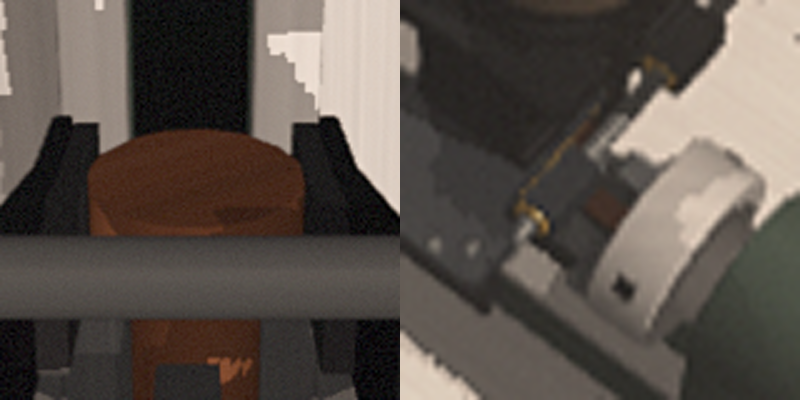

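```bash
python3 - <<'E'
from h import *
p=capture("wrist");c=p["color"]
for v in range(340,360,2): print(v," ".join("%d"%x for x in c[v,250:306].astype(int).sum(1)//3))
for uv in((262,346),(288,346),(275,346)): print(uv,atz(p,uv,.156))
print(p["T"])
E
```

```text
340 44 35 41 38 37 41 37 38 38 40 37 39 40 40 41 42 39 46 45 44 40 48 41 41 46 48 44 45 40 47 46 46 47 48 44 50 47 45 46 46 46 45 39 47 39 45 44 43 38 39 38 37 37 39 43 48
342 46 44 40 43 40 39 38 37 34 41 42 41 42 42 45 44 46 43 39 40 43 39 44 43 41 47 48 48 45 48 44 48 43 41 39 45 43 45 43 42 43 46 43 48 37 48 40 36 44 36 38 37 34 34 46 52
344 45 38 41 42 33 42 35 38 41 38 42 39 35 46 37 45 38 41 43 45 47 42 48 45 46 42 49 46 42 42 46 40 48 71 74 78 77 55 69 85 87 85 57 42 64 76 51 46 62 69 60 43 37 37 44 49
346 39 44 37 35 40 36 39 38 36 38 37 39 38 38 40 39 39 41 41 38 35 36 42 37 36 40 41 35 39 42 40 36 40 41 46 42 43 42 81 84 84 80 74 78 80 80 61 72 75 73 51 38 39 36 44 49
348 43 43 39 45 34 37 40 38 37 37 43 39 42 33 37 36 39 39 38 39 44 37 36 36 42 38 38 42 38 41 44 43 39 39 39 40 38 43 79 83 86 84 83 84 81 59 48 71 59 46 34 32 37 36 44 48
350 43 46 43 36 39 43 44 38 42 39 38 36 39 36 40 33 42 33 40 38 42 39 39 40 43 43 39 37 37 43 36 40 40 42 35 42 36 41 77 85 88 85 85 61 47 38 41 54 46 36 38 43 33 36 43 49
352 45 43 40 32 45 39 36 36 36 36 31 43 40 37 44 39 39 33 40 39 41 4
[... 262 characters left out ...]
9 37 32 47 54
356 38 40 40 37 37 40 45 35 35 37 42 38 38 38 42 37 38 38 40 41 38 43 42 40 42 42 40 38 40 41 42 40 40 42 43 39 39 37 43 43 44 44 46 39 36 43 44 45 38 39 36 39 31 37 44 54
358 47 43 40 38 40 41 39 39 32 43 37 43 38 42 37 41 42 44 42 43 40 41 42 41 41 34 40 39 40 41 40 44 40 38 43 35 39 43 38 43 43 47 46 41 45 41 40 42 42 43 35 33 35 43 46 50
(262, 346) [0.62748588 0.07051754 0.156     ]
(288, 346) [0.61746173 0.0708725  0.156     ]
(275, 346) [0.62247394 0.07069298 0.156     ]
[[-0.99940757  0.03337464  0.0084049   0.61845394]
 [ 0.03438274  0.95734609  0.28689072 -0.02055043]
 [ 0.00152848  0.28700975 -0.95792644  0.27447302]
 [ 0.          0.          0.          1.        ]]
```

Request:
apply_moves(
  steps=[
    [[0.2,0,-0.4,0,0,0,0],[0.2,0,-0.4,0,0,0,0],[0.2,-1.5,0,0,0,0,0],[0.2,-1.5,0,0,0,0,0],[0.2,-1.5,0,0,0,0,0],[0.2,-1.5,0,0,0,0,0],[0.2,0,0,0,0,0,0],[0.2,0,0,0,0,0,0]],
  ],
)

```text
time_s: 17.8
tcp_pos: [0.622, 0.0641, 0.1287]
ee_rot: [[-0.035, -0.999, 0.0], [-0.999, 0.035, 0.0], [-0.0, -0.0, -1.0]]
wrist_force: [0.3, -0.0, -0.6]
gripper_width: 0.43
```

```bash
python3 - <<'E'
from h import *
s=sense();print(s["time_s"],s["tcp_pos"],s["wrist_force"],s["moment"])
p=capture("wrist");c=p["color"].astype(int)
# base rear-top edge vs image, jaw front-tip edge
print("base col280 R:",[(v,*c[v,278]) for v in range(246,258)])
print("jaw", [(v,*c[v,270]) for v in range(322,352,2)])
for v in(250,251,252,253): print(v,atz(p,(278,v),.149))
for v in range(324,348,4): print(v,atz(p,(272,v),.143),atz(p,(272,v),.156))
cv2.imwrite("pics/m7.png",cv2.resize(p["color"][230:380,190:370,::-1],(720,600),interpolation=cv2.INTER_CUBIC))
E
```

```text
17.8 [0.62204887 0.06409566 0.12867579] [ 0.27384046 -0.03366141 -0.61659924] [ 0.01170161 -0.08441506  0.01989907]
base col280 R: [(246, np.int64(22), np.int64(23), np.int64(21)), (247, np.int64(10), np.int64(16), np.int64(11)), (248, np.int64(20), np.int64(13), np.int64(22)), (249, np.int64(4), np.int64(10), np.int64(8)), (250, np.int64(0), np.int64(2), np.int64(4)), (251, np.int64(40), np.int64(28), np.int64(24)), (252, np.int64(73), np.int64(43), np.int64(29)), (253, np.int64(76), np.int64(42), np.int64(25)), (254, np.int64(72), np.int64(37), np.int64(26)), (255, np.int64(77), np.int64(46), np.int64(30)), (256, np.int64(76), np.int64(44), np.int64(30)), (257, np.int64(76), np.int64(42), np.int64(28))]
jaw [(322, np.int64(78), np.int64(73), np.int64(67)), (324, np.int64(74), np.int64(71), np.int64(68)), (326, np.int64(64), np.int64(59), np.int64(55)), (328, np.int64(65), np.int64(38), np.int64(22)), (330, np.int64(67), np.int64(38), np.int64(26)), (332, np.int64(69), np.int64(34), np.int64(27)), (334, np.int64(41), np.int64(40), np.int64(39)), (336, np.int64(48), np.int64(46), np.
[... 254 characters left out ...]
), (348, np.int64(42), np.int64(43), np.int64(40)), (350, np.int64(39), np.int64(36), np.int64(35))]
250 [0.62104308 0.0396895  0.149     ]
251 [0.62105688 0.04009418 0.149     ]
252 [0.6210707  0.04049957 0.149     ]
253 [0.62108455 0.04090568 0.149     ]
324 [0.62477513 0.07576271 0.143     ] [0.62425043 0.06683619 0.156     ]
328 [0.62485143 0.07771509 0.143     ] [0.62431918 0.06859552 0.156     ]
332 [0.62492834 0.07968303 0.143     ] [0.62438849 0.07036887 0.156     ]
336 [0.62500589 0.08166676 0.143     ] [0.62445837 0.07215644 0.156     ]
340 [0.62508408 0.08366649 0.143     ] [0.62452883 0.07395844 0.156     ]
344 [0.62516292 0.08568248 0.143     ] [0.62459988 0.07577508 0.156     ]
```

View pics/m7.png

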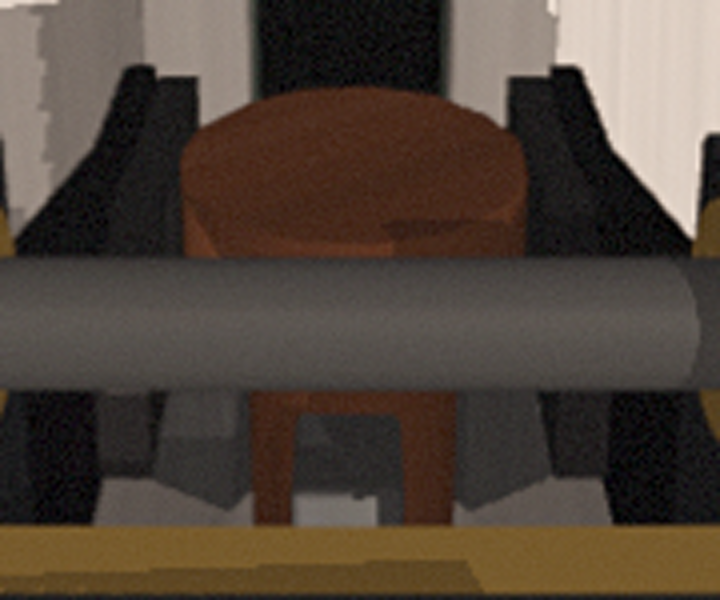

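```bash
python3 - <<'E'
from h import *
p=capture("wrist")
print(atz(p,(278,250.8),.1107),[atz(p,(278,v),.1487) for v in(290,291,292)],atz(p,(277,333.5),.143))
E
```

```text
[0.62153896 0.05662826 0.1107    ] [array([0.62162068, 0.05659806, 0.1487    ]), array([0.62163557, 0.05703425, 0.1487    ]), array([0.62165049, 0.05747126, 0.1487    ])] [0.62284632 0.08047082 0.143     ]
```

Request:
apply_moves(
  steps=[
    [[0.2,-1,0,0,0,0,0],[0.2,0,0,0.5,0,0,0],[0.2,0,0,0.5,0,0,0],[0.2,0,0,0,0,0,0],[0.2,0,0,0,0,0,0]],
  ],
)

```text
time_s: 18.52
tcp_pos: [0.6221, 0.0651, 0.1276]
ee_rot: [[-0.035, -0.999, -0.0], [-0.999, 0.035, -0.0], [0.0, 0.0, -1.0]]
wrist_force: [-1.0, -0.1, 0.4]
gripper_width: 0.428
```

Request:
apply_moves(
  steps=[
    [[0.45,0,0,0,0,0,0],[0.5,0,0,0,0,0,0],[0.6,0,0,0,0,0,0],[0.7,0,0,0,0,0,0],[0.7,0,0,0,0,0,0],[0.7,0,0,0,0,0,0]],
  ],
)

```text
time_s: 19.27
tcp_pos: [0.6221, 0.0651, 0.1276]
ee_rot: [[-0.035, -0.999, -0.0], [-0.999, 0.035, -0.0], [0.0, 0.0, -1.0]]
wrist_force: [-0.9, -0.3, 0.2]
gripper_width: 0.691
```

Request:
apply_moves(
  steps=[
    [[0.7,0,0,-10,0,0,0],[0.8,0,0,-25,0,0,0],[0.9,0,0,-30,0,0,0],[1,0,0,-35,0,0,0],[1,10,0,-20,0,0,0],[1,35,0,0,0,0,0],[1,40,0,0,0,0,0],[1,40,0,0,0,0,0],[1,25,0,0,0,0,0],[1,0,0,0,0,0,0],[1,0,0,0,0,0,0],[1,0,0,0,0,0,0]],
  ],
)

```text
time_s: 20.78
tcp_pos: [0.617, -0.0839, 0.2479]
ee_rot: [[-0.033, -0.999, 0.0], [-0.999, 0.033, 0.0], [-0.0, -0.0, -1.0]]
wrist_force: [-0.3, 0.2, -0.0]
gripper_width: 0.996
```

```bash
python3 - <<'E'
from h import *
s=sense();print(s["time_s"],s["tcp_pos"],s["wrist_force"])
p=capture("wrist");q=capture("scene")
for m in masks_of(p,"tailstock")[:2]: print(m["confidence"],m["box"])
im=np.zeros((420,800,3),np.uint8)
im[:,:400]=cv2.resize(p["color"][:,140:420,::-1],(400,420),interpolation=cv2.INTER_CUBIC)[:420]
im[:400,400:]=cv2.resize(q["color"][190:270,260:340,::-1],(400,400),interpolation=cv2.INTER_CUBIC)
cv2.imwrite("pics/m8.png",im)
E
```

```text
20.775 [ 0.61701842 -0.08391226  0.24788955] [-0.34114444  0.17749885 -0.01293902]
0.74 [237.3, 2.1, 108.6, 207.3]
```

View pics/m8.png

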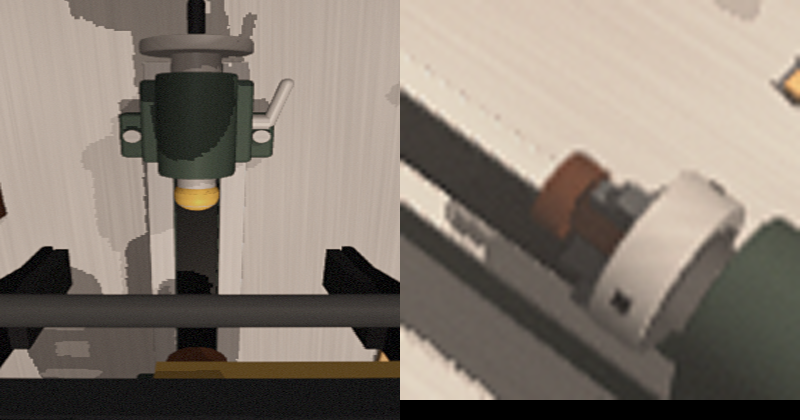

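```bash
python3 - <<'E'
from h import *
p=capture("wrist");s=sense()
y=[atz(p,(277.6,v),.15)[1] for v in (72.5,178)];print(y,atz(p,(277.6,125),.15))
print("nose tip",atz(p,(277.6,210),.127))
c=p["color"].astype(int);v=120;print([int(x) for x in c[v,240:316].sum(1)//3])
E
```

```text
[np.float64(-0.17857141920804698), np.float64(-0.11064775056656463)] [ 0.61477645 -0.14607607  0.15      ]
nose tip [ 0.61692794 -0.08072125  0.127     ]
[50, 61, 65, 62, 65, 62, 47, 34, 24, 22, 19, 27, 20, 26, 27, 30, 31, 28, 32, 34, 35, 31, 30, 28, 31, 35, 38, 35, 40, 34, 40, 38, 40, 38, 40, 37, 39, 41, 39, 43, 40, 38, 39, 37, 37, 41, 41, 37, 39, 34, 40, 35, 34, 31, 35, 35, 29, 38, 32, 34, 33, 46, 50, 44, 41, 48, 72, 76, 72, 74, 76, 76, 74, 75, 69, 53]
```

```bash
python3 - <<'E'
from h import *
a=rows([.615,-.143,.22],down(-92),3,1); rows([.615,-.143,.132],down(-92),5,1,*a)
E
```

```text
[[1,19.6,-0.0,9.2,0.0,0.0,0.0004],[1,19.6,-0.0,9.2,0.0,0.0,0.0004],[1,19.7,-0.1,9.3,0.0,0.0,0.0004]]
[[1,-0.0,0.0,17.6,0.0,0.0,-0.0],[1,-0.0,0.0,17.6,0.0,0.0,-0.0],[1,-0.0,0.0,17.6,0.0,0.0,-0.0],[1,-0.0,0.0,17.6,0.0,0.0,-0.0],[1,-0.0,0.0,17.6,0.0,0.0,-0.0]]
```

Request:
apply_moves(
  steps=[
    [[1,19.6,0,9.2,0,0,0],[1,19.6,0,9.2,0,0,0.0004],[1,19.7,0,9.2,0,0,0.0008],[1,0,0,17.6,0,0,0],[1,0,0,17.6,0,0,0],[1,0,0,17.6,0,0,0],[1,0,0,17.6,0,0,0],[1,0,0,17.6,0,0,0],[1,0,0,0,0,0,0],[1,0,0,0,0,0,0]],
  ],
)

```text
time_s: 22.22
tcp_pos: [0.6153, -0.1441, 0.1325]
ee_rot: [[-0.036, -0.999, 0.001], [-0.999, 0.036, -0.0], [0.0, -0.001, -1.0]]
wrist_force: [0.1, 0.9, 0.3]
gripper_width: 1.002
```

Request:
apply_moves(
  steps=[
    [[0.6,0,0,0,0,0,0],[0.5,0,0,0,0,0,0],[0.4,0,0,0,0,0,0],[0.3,0,0,0,0,0,0],[0.2,0,0,0,0,0,0],[0.2,0,0,0,0,0,0],[0.2,0,0,0,0,0,0],[0.2,0,0,0,0,0,0]],
  ],
)

```text
time_s: 23.22
tcp_pos: [0.6156, -0.1437, 0.1321]
ee_rot: [[-0.036, -0.999, 0.002], [-0.999, 0.036, -0.0], [0.0, -0.002, -1.0]]
wrist_force: [3.0, -0.3, -2.1]
gripper_width: 0.45
```

Request:
apply_moves(
  steps=[
    [[0.2,-2,-0.4,0,0,0,0],[0.2,-6,0,0,0,0,0],[0.2,-10,0,0,0,0,0],[0.2,-10,0,0,0,0,0],[0.2,-10,0,0,0,0,0],[0.2,-10,0,0,0,0,0],[0.2,-10,0,0,0,0,0],[0.2,-10,0,0,0,0,0],[0.2,-6,0,0,0,0,0],[0.2,-3,0,0,0,0,0],[0.2,-1.5,0,0,0,0,0],[0.2,-1.5,0,0,0,0,0]],
  ],
)

```text
time_s: 24.72
tcp_pos: [0.6182, -0.0654, 0.1321]
ee_rot: [[-0.036, -0.999, -0.0], [-0.999, 0.036, -0.002], [0.002, 0.0, -1.0]]
wrist_force: [4.2, -6.0, -1.9]
gripper_width: 0.45
```

```bash
python3 - <<'E'
from h import *
s=sense();print(s["time_s"],s["tcp_pos"],s["wrist_force"],s["gripper_width"],np.round(s["ee_rot"],4).tolist())
E
```

```text
24.725 [ 0.6182028  -0.06540944  0.13208714] [ 4.22892337 -6.03629942 -1.93139185] 0.4497741287467137 [[-0.036, -0.9994, -0.0001], [-0.9993, 0.036, -0.0023], [0.0023, 0.0, -1.0]]
```

Request:
apply_moves(
  steps=[
    [[0.2,-4,-0.8,0,0,0,0],[0.2,-8,0,0,0,0,0],[0.2,-8,0,0,0,0,0],[0.2,-8,0,0,0,0,0],[0.2,-8,0,0,0,0,0],[0.2,-5,0,0,0,0,0],[0.2,-3,0,0,0,0,0],[0.2,-2,0,0,0,0,0],[0.2,-1,0,0,0,0,0],[0.2,-1,0,0,0,0,0]],
  ],
)

```text
time_s: 25.98
tcp_pos: [0.6198, -0.0177, 0.1321]
ee_rot: [[-0.036, -0.999, -0.002], [-0.999, 0.036, -0.003], [0.003, 0.002, -1.0]]
wrist_force: [0.8, -6.4, -0.4]
gripper_width: 0.449
```

```bash
python3 - <<'E'
from h import *
s=sense();print(s["time_s"],s["tcp_pos"],s["wrist_force"],s["gripper_width"])
p=capture("wrist");cv2.imwrite("pics/m9.png",p["color"][100:400,130:430,::-1])
E
```

```text
25.975 [ 0.61981291 -0.01769507  0.13208929] [ 0.75635977 -6.36686761 -0.37666555] 0.44877825233816165
```

View pics/m9.png

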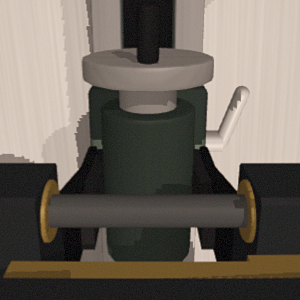

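Request:
apply_moves(
  steps=[
    [[0.2,-1,0,0,0,0,0],[0.2,-1,0,0,0,0,0],[0.2,-1,0,0,0,0,0],[0.2,-1,0,0,0,0,0],[0.2,-1,0,0,0,0,0],[0.2,-1,0,0,0,0,0],[0.2,-1,0,0,0,0,0],[0.2,-1,0,0,0,0,0]],
  ],
)

```text
time_s: 27.02
tcp_pos: [0.6201, -0.0097, 0.1321]
ee_rot: [[-0.036, -0.999, -0.002], [-0.999, 0.036, -0.003], [0.003, 0.002, -1.0]]
wrist_force: [0.9, -6.8, -0.6]
gripper_width: 0.452
```

Request:
apply_moves(
  steps=[
    [[0.2,-0.7,0,0,0,0,0],[0.2,-0.7,0,0,0,0,0],[0.2,-0.7,0,0,0,0,0],[0.2,-0.7,0,0,0,0,0]],
  ],
)

```text
time_s: 27.52
tcp_pos: [0.6202, -0.007, 0.1321]
ee_rot: [[-0.036, -0.999, -0.002], [-0.999, 0.036, -0.003], [0.003, 0.002, -1.0]]
wrist_force: [0.4, -5.6, -0.4]
gripper_width: 0.45
```

Request:
apply_moves(
  steps=[
    [[0.2,-0.7,0,0,0,0,0],[0.2,-0.7,0,0,0,0,0],[0.2,-0.7,0,0,0,0,0]],
  ],
)

```text
time_s: 27.9
tcp_pos: [0.6202, -0.0049, 0.1321]
ee_rot: [[-0.036, -0.999, -0.002], [-0.999, 0.036, -0.003], [0.003, 0.002, -1.0]]
wrist_force: [1.1, -5.7, -1.0]
gripper_width: 0.453
```

Still pure drag. Continuing in half-millimetre steps.

Request:
apply_moves(
  steps=[
    [[0.2,-0.5,0,0,0,0,0],[0.2,-0.5,0,0,0,0,0],[0.2,-0.5,0,0,0,0,0]],
  ],
)

```text
time_s: 28.28
tcp_pos: [0.6203, -0.0034, 0.1321]
ee_rot: [[-0.036, -0.999, -0.002], [-0.999, 0.036, -0.003], [0.003, 0.002, -1.0]]
wrist_force: [1.9, -6.7, -0.8]
gripper_width: 0.452
```

Request:
apply_moves(
  steps=[
    [[0.2,-0.5,0,0,0,0,0],[0.2,-0.5,0,0,0,0,0],[0.2,-0.5,0,0,0,0,0]],
  ],
)

```text
time_s: 28.65
tcp_pos: [0.6204, -0.002, 0.1321]
ee_rot: [[-0.036, -0.999, -0.002], [-0.999, 0.036, -0.003], [0.003, 0.002, -1.0]]
wrist_force: [1.0, -6.5, -0.8]
gripper_width: 0.452
```

```bash
python3 - <<'E'
from h import *
s=sense();print(s["time_s"],s["tcp_pos"],s["wrist_force"])
q=capture("scene");cv2.imwrite("pics/m10.png",cv2.resize(q["color"][190:270,260:340,::-1],(400,400),interpolation=cv2.INTER_CUBIC))
E
```

```text
28.65 [ 0.62035238 -0.00200998  0.13211322] [ 1.04629821 -6.50141073 -0.84245493]
```

View pics/m10.png

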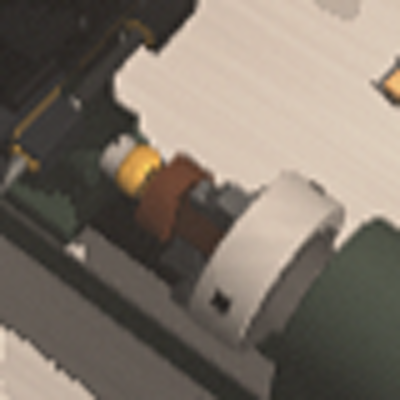

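Request:
apply_moves(
  steps=[
    [[0.2,-0.5,0,0,0,0,0],[0.2,-0.5,0,0,0,0,0],[0.2,-0.5,0,0,0,0,0]],
  ],
)

```text
time_s: 29.08
tcp_pos: [0.6204, -0.0005, 0.1321]
ee_rot: [[-0.036, -0.999, -0.002], [-0.999, 0.036, -0.003], [0.003, 0.002, -1.0]]
wrist_force: [1.0, -6.5, -0.8]
gripper_width: 0.453
```

Request:
apply_moves(
  steps=[
    [[0.2,-0.4,0,0,0,0,0],[0.2,-0.4,0,0,0,0,0]],
  ],
)

```text
time_s: 29.32
tcp_pos: [0.6204, 0.0003, 0.1321]
ee_rot: [[-0.036, -0.999, -0.002], [-0.999, 0.036, -0.003], [0.003, 0.002, -1.0]]
wrist_force: [-0.1, -6.4, -0.6]
gripper_width: 0.447
```

Request:
apply_moves(
  steps=[
    [[0.2,-0.4,0,0,0,0,0],[0.2,-0.4,0,0,0,0,0]],
  ],
)

```text
time_s: 29.58
tcp_pos: [0.6205, 0.0011, 0.1321]
ee_rot: [[-0.036, -0.999, -0.002], [-0.999, 0.036, -0.003], [0.003, 0.002, -1.0]]
wrist_force: [1.4, -6.7, -0.6]
gripper_width: 0.453
```

Request:
apply_moves(
  steps=[
    [[0.2,-0.4,0,0,0,0,0],[0.2,-0.4,0,0,0,0,0]],
  ],
)

```text
time_s: 29.82
tcp_pos: [0.6205, 0.0019, 0.1321]
ee_rot: [[-0.036, -0.999, -0.002], [-0.999, 0.036, -0.003], [0.003, 0.002, -1.0]]
wrist_force: [1.6, -7.5, -0.1]
gripper_width: 0.452
```

Request:
apply_moves(
  steps=[
    [[0.2,-0.4,0,0,0,0,0],[0.2,-0.4,0,0,0,0,0]],
  ],
)

```text
time_s: 30.08
tcp_pos: [0.6205, 0.002, 0.1321]
ee_rot: [[-0.036, -0.999, -0.003], [-0.999, 0.036, -0.004], [0.004, 0.003, -1.0]]
wrist_force: [1.5, -9.0, -1.2]
gripper_width: 0.451
```

Request:
apply_moves(
  steps=[
    [[0.2,-0.4,0,0,0,0,0],[0.2,0,0,0,0,0,0]],
  ],
)

```text
time_s: 30.32
tcp_pos: [0.6205, 0.0021, 0.1321]
ee_rot: [[-0.036, -0.999, -0.003], [-0.999, 0.036, -0.004], [0.004, 0.003, -1.0]]
wrist_force: [2.1, -8.9, -1.0]
gripper_width: 0.455
```

Request:
apply_moves(
  steps=[
    [[0.2,-0.4,0,0,0,0,0],[0.2,0,0,0,0,0,0]],
  ],
)

```text
time_s: 30.58
tcp_pos: [0.6205, 0.0021, 0.1321]
ee_rot: [[-0.036, -0.999, -0.003], [-0.999, 0.036, -0.005], [0.005, 0.003, -1.0]]
wrist_force: [1.6, -10.7, -1.2]
gripper_width: 0.449
```

Request:
apply_moves(
  steps=[
    [[0.2,-0.3,0,0,0,0,0],[0.2,-0.2,0,0,0,0,0],[0.2,0,0,0,0,0,0]],
  ],
)

```text
time_s: 30.95
tcp_pos: [0.6205, 0.0022, 0.1321]
ee_rot: [[-0.036, -0.999, -0.003], [-0.999, 0.037, -0.005], [0.005, 0.003, -1.0]]
wrist_force: [2.3, -12.8, -1.3]
gripper_width: 0.449
```

Request:
apply_moves(
  steps=[
    [[0.2,-0.2,0,0,0,0,0],[0.2,0,0,0,0,0,0],[0.2,0,0,0,0,0,0]],
  ],
)

```text
time_s: 31.32
tcp_pos: [0.6205, 0.0022, 0.1321]
ee_rot: [[-0.036, -0.999, -0.003], [-0.999, 0.037, -0.006], [0.006, 0.003, -1.0]]
wrist_force: [2.0, -12.2, -0.7]
gripper_width: 0.451
```

```bash
python3 - <<'E'
from h import *
s=sense();print(s["time_s"],s["tcp_pos"],s["wrist_force"])
q=capture("scene");cv2.imwrite("pics/m11.png",cv2.resize(q["color"][190:270,260:340,::-1],(640,640)[:2],interpolation=cv2.INTER_CUBIC)[:600])
E
```

```text
31.325 [0.62046311 0.0022009  0.13207259] [  2.04730991 -12.23129666  -0.74123951]
```

View pics/m11.png

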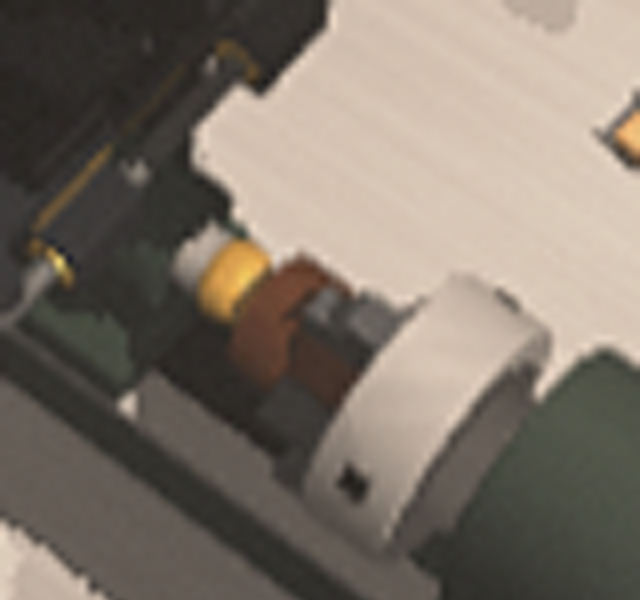

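Request:
apply_moves(
  steps=[
    [[0.2,-0.3,0,0,0,0,0],[0.2,0,0,0,0,0,0],[0.2,0,0,0,0,0,0],[0.2,0,0,0,0,0,0]],
  ],
)

```text
time_s: 31.88
tcp_pos: [0.6205, 0.0022, 0.1321]
ee_rot: [[-0.037, -0.999, -0.003], [-0.999, 0.037, -0.006], [0.006, 0.003, -1.0]]
wrist_force: [2.5, -13.2, -0.6]
gripper_width: 0.45
```

Request:
apply_moves(
  steps=[
    [[0.2,0.6,-0.2,0,0,0,0],[0.2,0.6,-0.2,0,0,0,0],[0.2,0.6,0,0,0,0,0],[0.2,0.4,0,0,0,0,0],[0.2,0.3,0,0,0,0,0],[0.2,0,0,0,0,0,0],[0.2,0,0,0,0,0,0]],
  ],
)

```text
time_s: 32.75
tcp_pos: [0.6205, 0.0021, 0.1321]
ee_rot: [[-0.036, -0.999, -0.003], [-0.999, 0.036, -0.003], [0.003, 0.003, -1.0]]
wrist_force: [0.5, -5.5, -0.4]
gripper_width: 0.457
```

Request:
apply_moves(
  steps=[
    [[0.2,0.4,0,0,0,0,0],[0.2,0.4,0,0,0,0,0],[0.2,0,0,0,0,0,0],[0.48,0,0,0,0,0,0],[0.55,0,0,0,0,0,0],[0.65,0,0,0,0,0,0],[0.8,0,0,0,0,0,0],[0.9,0,0,0,0,0,0],[1,0,0,0,0,0,0],[1,0,0,0,0,0,0]],
  ],
)

```text
time_s: 34.0
tcp_pos: [0.6217, 0.0033, 0.1321]
ee_rot: [[-0.036, -0.999, 0.0], [-0.999, 0.036, 0.0], [-0.0, -0.0, -1.0]]
wrist_force: [-0.2, -0.5, -0.3]
gripper_width: 0.972
```

Request:
apply_moves(
  steps=[
    [[1,0,0,-8,0,0,0],[1,0,0,-20,0,0,0],[1,0,0,-30,0,0,0],[1,0,0,-30,0,0,0],[1,0,0,-30,0,0,0],[1,30,0,-10,0,0,0],[1,40,0,0,0,0,0],[1,30,0,0,0,0,0],[1,0,0,0,0,0,0],[1,0,0,0,0,0,0],[1,0,0,0,0,0,0]],
  ],
)

```text
time_s: 35.38
tcp_pos: [0.6182, -0.0958, 0.2602]
ee_rot: [[-0.035, -0.999, 0.0], [-0.999, 0.035, 0.0], [-0.0, -0.0, -1.0]]
wrist_force: [-0.4, -0.6, -0.7]
gripper_width: 0.999
```

```bash
python3 - <<'E'
from h import *
s=sense();print(s["time_s"],s["tcp_pos"],s["wrist_force"])
rows([.50,.02,.27],down(-92),6,1)
E
```

```text
35.375 [ 0.61823957 -0.09579948  0.2602308 ] [-0.36094879 -0.56434877 -0.72122545]
[[1,-18.6,20.4,-1.6,-0.0,0.0,0.0],[1,-18.6,20.4,-1.6,-0.0,0.0,0.0],[1,-18.6,20.3,-1.6,-0.0001,0.0,0.0],[1,-18.6,20.4,-1.7,-0.0,0.0,0.0],[1,-18.6,20.3,-1.6,-0.0001,0.0001,0.0001],[1,-18.6,20.4,-1.7,-0.0,0.0,0.0]]
```

Request:
apply_moves(
  steps=[
    [[1,-25,21,0,0,0,0],[1,-30,21,0,0,0,0],[1,-30,21,0,0,0,0],[1,-30,21,0,0,0,0],[1,-30,21,0,0,0,0],[1,-25,20,0,0,0,0],[1,0,0,0,0,0,0],[1,0,0,0,0,0,0]],
  ],
)

```text
time_s: 36.38
tcp_pos: [0.4995, 0.078, 0.2603]
ee_rot: [[-0.035, -0.999, 0.001], [-0.999, 0.035, 0.0], [-0.0, -0.001, -1.0]]
wrist_force: [0.4, -1.0, 0.3]
gripper_width: 1.0
```

```bash
python3 - <<'E'
from h import *
p=capture("wrist");s=sense();print(s["time_s"],s["tcp_pos"])
cv2.imwrite("pics/m12.png",cv2.resize(p["color"][100:260,50:250,::-1],(750,600),interpolation=cv2.INTER_CUBIC))
E
```

```text
36.425 [0.49967189 0.07768103 0.26015334]
```

View pics/m12.png

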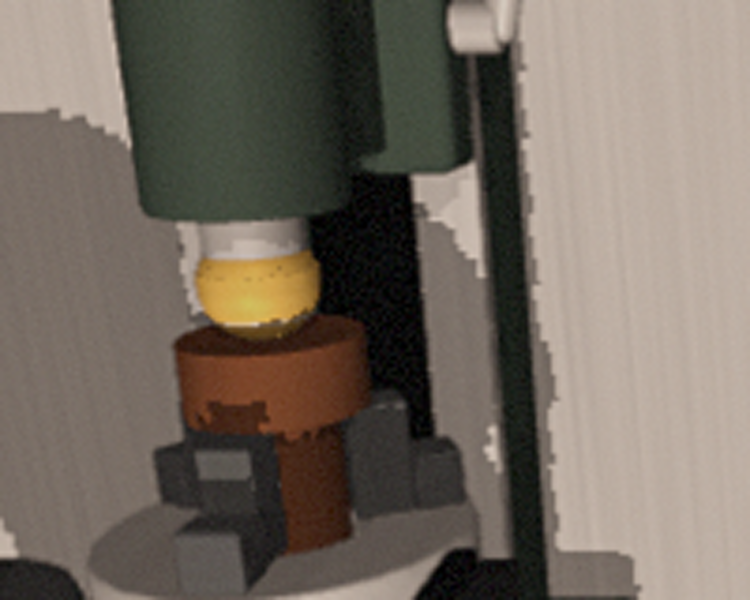

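```bash
cat > g.py <<'E'
from h import *
import re
src=open("f.py").read(); exec("def lw"+src.split("def lw")[1].split("C=np")[0]); exec("def jaw"+src.split("def jaw")[1].split("im=")[0])
p=capture("wrist");im=cv2.resize(p["color"][100:260,50:250,::-1],(750,600),interpolation=cv2.INTER_CUBIC)
tr=lambda uv:np.round((uv+.5-[50,100])*3.75).astype(np.int32)
v=[622.6,80.4]
a=np.radians(np.arange(0,361,6))
for th in(90,210,-30):
    q=tr(proj(p,lw(v,jaw(th))));cv2.polylines(im,[q[:4]],True,(0,255,0),1)
for y in(0,-16): cv2.polylines(im,[tr(proj(p,lw(v+[128.],np.c_[19*np.cos(a),0*a+y,19*np.sin(a)])))],True,(255,255,0) ,1)
cv2.imwrite("pics/m13.png",im)
b=[m for m in masks_of(p,"blank") if m["box"][0]<150 and m["box"][1]>150]
if b:
    m=b[0]["pixels"];print(b[0]["box"]);k=m.copy();k[int(215):]=0
    base=[cyl(.019,-.016,.019,0)]
    for z in(.128,.129,.130):
        best=min(((np.abs(render(p,base,[x/1000,y/1000,z],-2.05,pt)-m)[:210].sum(),x,y,pt) for x in np.arange(620,626,.5) for y in np.arange(72,86,.5) for pt in(0,)));print(z,best)
E
python3 g.py
```

```text
[95.0, 185.5, 52.5, 60.5]
0.128 (np.float32(141.75), np.float64(623.0), np.float64(80.0), 0)
0.129 (np.float32(145.375), np.float64(622.5), np.float64(80.0), 0)
0.13 (np.float32(146.9375), np.float64(622.0), np.float64(79.5), 0)
```

View pics/m13.png

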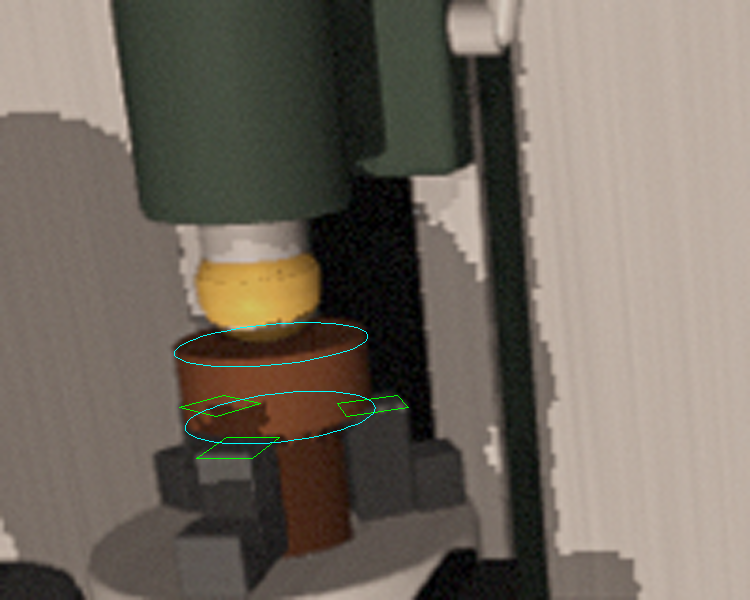

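```bash
python3 -c "
from station import *
print(r.finish_job(),sense()['time_s'])"
```

```text
the job is handed in; nothing more can be done
the job is handed in; nothing more can be done
```

The blank is in the chuck, seated against the jaws and held there by the tailstock. I handed the job in at about 37 s, with the gripper clear of everything.

- **Insertion:** I gripped the rosewood blank across its base, slid the stem into the chuck with no contact force I could feel, and let go about 6.6 mm short of home.
- **Seating:** I gripped the tailstock barrel and slid it up against a steady drag of about 6.4 N. It stopped hard within about 1 mm of where I expected, and I pressed to a total of 13.2 N, so about 7 N on the blank. I then eased off and let go. The tailstock did not move back while I eased off.
- **Last checks:** In the final picture the nose bears on the base. The fitted blank position puts its shoulder within about 0.5 mm of the jaws' front plane, which is within the camera's 2 mm calibration.
- **Less certain:** Contact on each of the three jaws was not seen directly; it rests on the hard stop and that fit. The other objects were not touched as far as the forces showed, but I did not re-measure them.
- **Disagreement:** Early estimates of the chuck's position differed by 1–2.5 mm. A close-up of the top jaw settled it before I let go of the blank.
- **Pictures:** I viewed 13, three over the budget of 10.

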